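# Load and lock a tile mould in the forming station

## Robot

A 7-joint arm with a two-finger parallel gripper is mounted at the origin on the work surface. World frame = base frame: x ahead of the robot, y to its left, z up, the work surface at z = 0. Lengths are in m, angles in rad, forces in N, time in s.
With the tool pointing down it reaches from about 0.4 to 0.85 m from the base axis. Payload 6.9 kg.
Tool frame: the origin (TCP) lies midway between the tips of the shut fingers; the grasp point (between the pads) lies behind it (ctrl.pinch_z is the z of the grasp point in the tool frame, in m); z points along the fingers, y is the direction in which the jaws open and shut (so a half turn about z gives the same grasp; the last joint's range is limited). The gripper opens to 85 mm and grips with 20 to 120 N. Pads are 22 mm wide; open, the fingers measure 114 mm over their backs; the gripper's body (76 mm by 85 mm) begins 54 mm behind the grasp point. The pads swing forward as they close: fully open they stand 13 mm farther back than shut.
Start: joints at [1.401, 0.507, -0.238, 1.5, 0.126, 1.149, -0.155], TCP at [0.17, -0.602, 0.231] pointing down, gripper open.
Joint ranges: [-3.08, 3.08], [-0.24, 2.05], [-1.43, 1.35], [0, 2.5], [-1.52, 4.66], [0.17, 1.96], [-2.89, 2.89]. Speed limits (rad/s): [2.39, 2.39, 3.14, 3.14, 3.14, 3.14, 3.14].

## Interface

Orientations are given as a unit quaternion [w, x, y, z].
In Python, from station import ctrl, get_state, vision, ticket, models gives the robot as it stands. Calls block until the motion is done:
- ctrl.movep(position, orientation): joint-space move of the TCP to a pose.
- ctrl.movel(position, frame=None, max_speed=0.15): straight line of the TCP; frame=None keeps the orientation; max_speed is the mean speed in m/s.
- ctrl.set_joints(angles): joint-space move.
- ctrl.ungrasp() and ctrl.close_gripper(force=None): open the fingers fully, or close them until they stop; force is the grip in N (None keeps the last).
- ctrl.pause(seconds).
- ctrl.ik(position, orientation): joint angles nearest the present ones, or None.
- get_state(): the state.
- vision.grab_frame(name): name is "scene" or "top"; returns (picture, depth): 420x560x3 uint8, blue, green, red; 420x560 float32, m along the optical axis (not along the pixel's ray), 0 where there is no reading.
- vision.camera_info(name): a dict with "mtx" (3x3 intrinsics, pixels), "R" (3x3) and "t" (3): a world point X has camera coordinates R X + t. Camera axes: x right, y down, z forward; pixel columns grow to the right and rows downward; lengths in m; the calibration is good to about 2 mm. A picture is of the moment at which its call begins. camera_info takes no time and is no camera call.
A pose or a line that the arm cannot do raises ctrl.Unreachable and nothing moves.
- ticket.close_job(): hands the job in, once; it reports no verdict.
Trained networks look in the newest picture that a camera, given by its name, has taken for a name from the list of things; names that differ only in an ending like _2 or _b are one class to them, and where a whole thing is asked for, a point or a joint stands for the part that bears it (a point fixed in the world has none). Each returns a list of dicts, best first, with "p" (0 to 1); they miss things now and then, are a little off and sometimes report something else, mostly with a low value. They report only what shows in the picture. A call takes as long as a camera call. They do not tell look-alikes from the thing itself.
- models.recognise(camera, target): "point" ([column, row] in pixels, amid what is visible of it).
- models.masks_of(camera, target): "mask" (420x560 bool, what is visible of it) and "point" ([column, row] in pixels, amid what is visible of it).
The state is a dict: "time": time; "qpos": joint angles; "qd": joint speeds; "tau": joint torques, N m; "tcp_pos": TCP position; "eef_rot": TCP orientation; "contact_force": force on the tool from outside, world axes, zero at the start; "wrist_torque": the same for the moment, N m; "width": finger opening in m.
Only numpy, scipy, OpenCV 4.12 (cv2) and the standard library are available. Lean on these libraries where they do the work, as an engineer would, in place of code of your own. Each camera call takes 0.05 s, during which the arm holds its last target. There are 200 camera calls.

## Task

Set the hexagonal aluminium mould insert in the forming station's recess, nose towards the gearbox, and shuffle it until its key drops and it sits fully home, flush with the rim. Then fit the loose crank fully onto the gearbox's square shaft, take it by its knob and wind it two full turns clockwise (seen from above) so that the keeper slides over the insert's nose; leave the crank on the shaft. Leave everything else on the table where it is.

Things in the scene. Friction and masses are not known exactly. Their poses are not given: they have to be found in the camera images.
- insert: Loose aluminium mould insert, 0.5 kg: hexagonal plate 100 mm across flats, z = 12 to 28 mm, with a nose 28 mm wide standing 25 mm out of its +y flat, and on top a central grip bar 64 mm long (y), 16 mm wide (x), z = 28 to 64 mm. Stands on a T key, see key. Origin: plate centre, at the key's underside, z up. Lies flat, right or left of the station, heading varies widely.
- key (a point): Same point and axes as insert, in the middle of its T-shaped key (12 mm deep, under the plate): cross-bar 60 mm long (x) from y = 18 to 36 mm, stem 18 mm wide (x) from y = -36 to 18 mm; square edges.
- pocket (a point): Centre of the recess in the fixed bed, on its floor 30 mm above the table; y points to the gearbox, z up. Loose hexagon, 116 mm across flats, in a rim 16 mm high with a 47 mm gap at +y for the nose. In the floor is a T slot, see slot. Home, the insert's y is along this y (within 0.1 rad), its origin is 12 mm below this point and its plate flush with the rim; not home, it stands 12 mm proud.
- slot (a point): Same point and axes as pocket, where the T slot should be: the slot has the key's shape, 2 mm larger all round, 14 mm deep, but is cut in a plate bolted down by hand, so it truly lies up to 3 mm off this point in x and in y and up to 0.01 rad turned, differently each time: the insert has to be shuffled to find it.
- shaft (a point): Foot of the upright square steel shaft, on its axis, on a 30 mm round collar 74 mm above the table, on the gearbox (80 x 84 mm, 70 mm high), 180 mm along +y from pocket. Shaft 16 mm square, sides along this frame's x and y, 32 mm tall; its top 4 mm steps down to 13.5 then 11 mm square. The frame turns with the shaft.
- screw (a joint): Turn of the square shaft, rad, positive clockwise seen from above; starts between 0 and 0.9, stops at 15.7. Friction about 0.12 N m; stays where it is left.
- keeper (a joint): Travel (m) of the steel keeper, a flat bar 40 mm wide and 12 mm thick, from gearbox towards recess; driven by the shaft, 12 mm a turn. At 0 its front end is 89 mm from the recess centre, about 14 mm short of the seated nose; its underside is 49 mm above the table, 3 mm above a seated insert, so it runs into one that is not home.
- crank: Loose steel hand crank, 0.36 kg, lying flat, knob up, on the other side of the station from the insert. Square hub 30 x 30 mm, 56 mm tall, with a square socket in its underside, 18.5 mm wide, 34 mm deep: fits the shaft in four headings. Arm 20 mm wide, 10 mm thick runs from the hub's foot along +x. Origin: centre of the hub's underside, hub sides along x and y, z up. Fully on, it is at shaft.
- knob_mid (a point): On the axis of the crank's wooden knob, 70 mm along the crank's +x from the hub axis and 40 mm above the crank's underside: an upright cylinder 24 mm across, from 14 to 58 mm above the crank's underside, that spins freely on the arm.
- bowl: Bystander: white bowl, 140 mm across, 65 mm high; origin under its centre.
- pigment: Bystander: white bottle, 60 mm across, 130 mm high; origin under its centre.
- jar: Bystander: glass jar, 68 mm across, 90 mm high; origin under its centre.
- trowel: Bystander: steel trowel with a wooden handle, lying, 215 mm long along its x (from -105 to 110 mm), 45 mm wide, 35 mm high.
- sample: Bystander: cork sample tile 100 x 70 x 18 mm; origin under its centre.
- marker: Bystander: black marker lying along its x, 120 mm long, 17 mm thick.
- mug: Bystander: blue cup, 76 mm across, 85 mm high; origin under its centre.
Mind the look-alikes: they are no part of the job. Leave any green look-alike of the insert alone.

How it is judged:
On the way, in this order (a step that is already met when the one before it is completed fails the run):
1. the insert is fully home in the recess (z of insert in the frame of pocket below -0.009 m and horizontal distance between insert and pocket below 0.009 m and angle between the y axis of insert and the y axis of pocket, either way round below 0.15 rad and angle between insert's own z axis and vertical below 0.06 rad), for 0.2 s.
2. the crank is fully on the square shaft (all of step 1 and z of crank in the frame of shaft below 0.005 m and horizontal distance between crank and shaft below 0.005 m and angle between crank's own z axis and vertical below 0.08 rad), for 0.2 s.
3. the shaft has been wound (all of step 2 and value of joint screw above 11.6 rad), for 0.1 s.
At the end, for the whole second after the job is handed in: Insert home (key 9 of 12 mm down or more, within 9 mm and 0.15 rad of pocket, level to 0.06 rad); crank on the shaft (within 5 mm of collar and axis, level to 0.08 rad); shaft at 11.6 rad or more, keeper 20.5 mm or more out; insert and crank at rest (all of step 3 and value of joint keeper above 0.0205 m and linear speed of insert below 0.02 m/s and linear speed of crank below 0.03 m/s); the robot touches nothing.
It fails at once if a bystander is moved more than 30 mm (distance of any of bowl, pigment, jar, trowel, sample, marker, mug from where it was at the start of the episode above 0.03 m).
It also fails if it takes over 72 s, if anything falls off the work surface, if the arm or the gripper's body presses on something with over 40 N, if the wrist force passes 120 N, or if a joint passes its speed limit or range.

## Working session

There is one attempt and no reset: what is moved stays moved. The work goes in short steps, each a Python script; the robot and the scene stay as the last script left them, time stands still between calls to the robot, and variables do not carry over. Pictures are saved under pics/ and viewed, about 8 in all and at most 12, crops included, and the job is handed in when it is done.

```bash
mkdir -p pics; ls
python3 - <<'E'
from station import ctrl,get_state,vision,ticket,models
import cv2,numpy as np
for n in("scene","top"):
    im,d=vision.grab_frame(n); cv2.imwrite(f"pics/{n}0.png",im); np.save(f"pics/{n}0.npy",d)
    c=vision.camera_info(n); print(n,c["mtx"].round(1).tolist(),c["R"].round(3).tolist(),c["t"].round(3).tolist())
    for t in("insert","crank","knob_mid","shaft","keeper"):
        print(t,[(np.round(r["point"]).tolist(),round(r["p"],2)) for r in models.recognise(n,t)])
s=get_state();print({k:np.round(v,3).tolist() for k,v in s.items()},ctrl.pinch_z)
E
```

```text
pics
scene [[469.6, 0.0, 284.0], [0.0, 469.6, 209.8], [0.0, 0.0, 1.0]] [[0.691, 0.722, -0.016], [0.565, -0.554, -0.611], [-0.451, 0.413, -0.791]] [-0.351, -0.243, 1.568]
insert [([184.0, 286.0], 0.72), ([118.0, 258.0], 0.64), ([391.0, 243.0], 0.46)]
crank [([370.0, 156.0], 0.84)]
knob_mid [([372.0, 152.0], 0.95), ([241.0, 195.0], 0.62)]
shaft [([322.0, 212.0], 0.48), ([184.0, 241.0], 0.24)]
keeper [([300.0, 229.0], 0.73)]
top [[476.2, 0.0, 282.6], [0.0, 476.2, 210.0], [0.0, 0.0, 1.0]] [[0.078, -0.997, -0.006], [-0.975, -0.075, -0.211], [0.21, 0.022, -0.978]] [-0.021, 0.536, 1.255]
insert [([428.0, 317.0], 0.81), ([406.0, 243.0], 0.58)]
crank [([156.0, 212.0], 0.6), ([406.0, 167.0], 0.18)]
knob_mid [([156.0, 210.0], 0.55)]
shaft [([208.0, 143.0], 0.24)]
keeper [([295.0, 194.0], 0.72)]
{'time': 0.6, 'qpos': [1.401, 0.507, -0.238, 1.5, 0.126, 1.149, -0.155], 'qd': [-0.001, 0.001, -0.001, 0.0, -0.001, -0.0, -0.001], 'tau': [0.001, -62.003, -2.183, -24.987, 0.014, 0.002, -0.0], 'tcp_pos': [0.17, -0.602, 0.231], 'eef_rot': [0.0, 0.991, 0.137, 0.0], 'contact_force': [0.186, -0.006, 0.536], 'wrist_torque': [-0.014, -0.076, -0.013], 'width': 0.085} -0.0187
```

View pics/scene0.png

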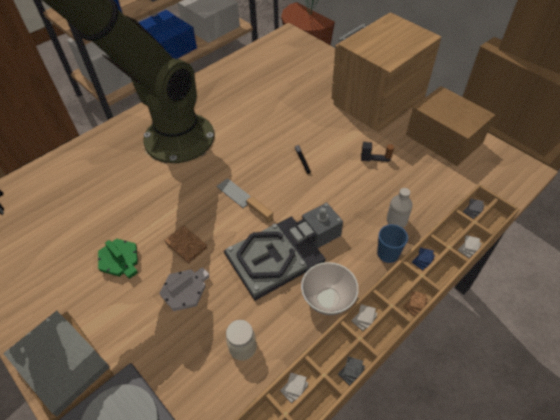

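View pics/top0.png

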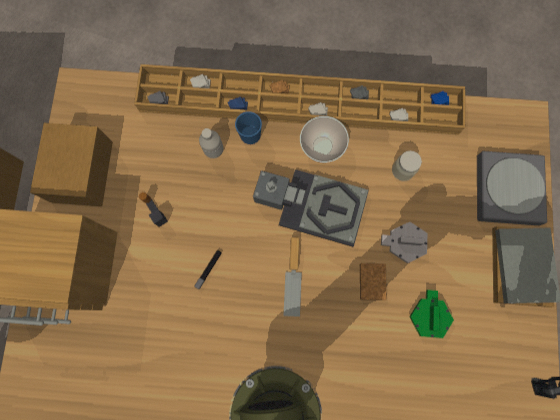

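The real insert is the grey one, at top (407,243) and scene (184,288). The green look-alike is at top (432,315) and scene (118,258). The crank is at top (153,209) with its dark hub lower right, and the recess is at top (335,208). The gearbox is left of the recess at (271,187). Next I fit poses against masks and edges.

```bash
cat > h.py <<'E'
import numpy as np,cv2
from station import ctrl,get_state,vision,ticket,models
from scipy.optimize import minimize
C={n:vision.camera_info(n) for n in("scene","top")}
def proj(n,X):
    c=C[n]; p=(np.atleast_2d(X)@np.array(c["R"]).T+np.array(c["t"]))@np.array(c["mtx"]).T
    return p[:,:2]/p[:,2:]
def unproj(n,uv,z):  # pixel ray meets plane z
    c=C[n]; R,t=np.array(c["R"]),np.array(c["t"]); o=-R.T@t
    d=R.T@np.linalg.inv(c["mtx"])@np.array([*uv,1.]); return o+d*(z-o[2])/d[2]
def place(P,q,z0=0):
    c,s=np.cos(q[2]),np.sin(q[2]); P=np.atleast_2d(P)
    return np.c_[q[0]+c*P[:,0]-s*P[:,1],q[1]+s*P[:,0]+c*P[:,1],P[:,2]+z0]
def prism(xy,a,b): xy=np.array(xy,float); return np.r_[np.c_[xy,np.full(len(xy),a)],np.c_[xy,np.full(len(xy),b)]]
def rect(x0,x1,y0,y1): return [(x0,y0),(x1,y0),(x1,y1),(x0,y1)]
def hexa(af): r=af/3**.5; return [(r*np.cos(k*np.pi/3),r*np.sin(k*np.pi/3)) for k in range(6)]
circ=lambda x,y,r:[(x+r*np.cos(k*np.pi/6),y+r*np.sin(k*np.pi/6)) for k in range(12)]
INS=[prism(hexa(.1),.012,.028),prism(rect(-.014,.014,.05,.075),.012,.028),prism(rect(-.008,.008,-.032,.032),.028,.064)]
CRK=[prism(rect(-.015,.015,-.015,.015),0,.056),prism(rect(0,.08,-.01,.01),0,.01),prism(circ(.07,0,.012),.014,.058)]
S=4
def sil(n,parts,q,z0=0):
    m=np.zeros((420*S,560*S),np.uint8)
    for P in parts: cv2.fillConvexPoly(m,cv2.convexHull(np.round((proj(n,place(P,q,z0))+.5)*S).astype(np.int32)),1)
    return m
def fit(masks,parts,q0s,z0=0):
    big={n:cv2.resize(m.astype(np.uint8),None,fx=S,fy=S,interpolation=cv2.INTER_NEAREST) for n,m in masks.items()}
    def cost(q):
        return np.mean([1-(a&b).sum()/(a|b).sum() for n,b in big.items() for a in [sil(n,parts,q,z0)]])
    r=min((minimize(cost,q,method="Nelder-Mead",options=dict(initial_simplex=np.array(q)+np.array([[0,0,0],[.006,0,0],[0,.006,0],[0,0,.15]]),maxiter=90)) for q in q0s),key=lambda r:r.fun)
    return r.x,r.fun
E
cat > m.py <<'E'
from h import *
ims={}
def near(n,t,p):
    r=models.masks_of(n,t); r=[k for k in r if np.hypot(*(np.array(k["point"])-p))<18]; return r[0]["mask"] if r else None
M={"insert":{},"crank":{}}
for n,pi,pc in(("scene",(184,288),(375,154)),("top",(407,243),(153,210))):
    ims[n]=vision.grab_frame(n)[0]
    for t,p in(("insert",pi),("crank",pc)):
        m=near(n,t,p)
        if m is not None: M[t][n]=m; print(t,n,m.sum())
for t,parts,p in(("insert",INS,(407,243)),("crank",CRK,(153,210))):
    o=unproj("top",p,.03)
    q0=[[o[0],o[1],a] for a in np.arange(0,2*np.pi,np.pi/4)]
    q,f=fit(M[t],parts,q0); print(t,q.round(4),"cost",round(f,3)); M[t]["q"]=q
# station: edges
def gm(im):
    L=cv2.GaussianBlur(cv2.cvtColor(im,cv2.COLOR_BGR2GRAY).astype(np.float32),(0,0),1); return np.hypot(cv2.Sobel(L,5,1,0),cv2.Sobel(L,5,0,1))
G={n:np.minimum(gm(i),120) for n,i in ims.items()}
def seg(A,z,closed=True):
    A=np.array(A,float);B=np.roll(A,-1,0)
    P=np.concatenate([a+(b-a)*np.linspace(0,1,30)[:,None] for a,b in zip(A,B)]); return np.c_[P,np.full(len(P),z)]
hx=seg(hexa(.116),.046); hx=hx[~((abs(hx[:,0])<.0235)&(hx[:,1]>.05))]
T=[(-.032,.016),(-.011,.016),(-.011,-.038),(.011,-.038),(.011,.016),(.032,.016),(.032,.038),(-.032,.038)]
def model(gb): return np.r_[hx,seg(T,.03),seg(gb,.07)]
def score(q,E): return -np.mean([cv2.remap(G[n],*[v.astype(np.float32) for v in proj(n,place(E,q)).T[:,:,None]],cv2.INTER_LINEAR).mean() for n in G])
pk=unproj("top",(333,207),.03); sh=unproj("top",(271,186),.1); a0=np.arctan2(sh[1]-pk[1],sh[0]-pk[0])-np.pi/2
best=None
for gb in(rect(-.04,.04,.138,.222),rect(-.042,.042,.14,.22)):
    E=model(gb)
    c=[(score(q,E),q) for dx in np.arange(-.015,.016,.003) for dy in np.arange(-.015,.016,.003) for da in np.arange(-.15,.16,.03) for q in[(pk[0]+dx,pk[1]+dy,a0+da)]]
    c.sort(key=lambda k:k[0])
    for _,q in c[:4]:
        r=minimize(score,q,(E,),method="Nelder-Mead",options=dict(initial_simplex=np.array(q)+np.array([[0,0,0],[.003,0,0],[0,.003,0],[0,0,.03]])))
        print(r.x.round(4),round(r.fun,2))
        if best is None or r.fun<best[0]: best=(r.fun,r.x,E)
q=best[1];print("pocket",q.round(4),"shaft",place((0,.18,0),q)[0].round(4))
np.savez("pose.npz",insert=M["insert"]["q"],crank=M["crank"]["q"],pocket=q)
tiles=[]
def crop(n,p,parts,pts,w=66):
    k=6;im=ims[n];x,y=[int(round(v)) for v in p]; x0,y0=x-w,y-50
    b=cv2.resize(im[max(y0,0):y0+100,max(x0,0):x0+2*w],None,fx=3,fy=3,interpolation=cv2.INTER_CUBIC)
    off=np.array([max(x0,0),max(y0,0)])
    for X in parts: cv2.polylines(b,[np.round((X+.5-off)*3).astype(np.int32)],True,(0,255,255),1)
    for u in pts: cv2.circle(b,tuple(np.round((u+.5-off)*3).astype(int).tolist()),0,(0,0,255),-1)
    return b
for n in("top","scene"):
    row=[crop(n,proj(n,place((0,.08,.05),q))[0],[],proj(n,place(np.r_[best[2],[[0,.18,.106]]],q)))]
    tiles.append(row[0])
W=[]
for t,parts in(("insert",INS),("crank",CRK)):
    Q=M[t]["q"]
    W.append(crop("top",proj("top",[[Q[0],Q[1],.03]])[0],[cv2.convexHull(proj("top",place(P,Q)).astype(np.float32))[:,0] for P in parts],[]))
H=[np.hstack(tiles),np.hstack(W)]
o=np.vstack(H);print(o.shape);cv2.imwrite("pics/fit.png",o[:600,:800])
E
python3 m.py
```

```text
insert scene 1401
crank scene 405
insert top 1240
crank top 378
insert [ 0.4809 -0.3346 -0.0193] cost 0.06
crank [0.4935 0.3692 0.6611] cost 0.112
[ 0.5602 -0.1203 -0.2109] -86.93
[ 0.5601 -0.1203 -0.2128] -86.92
[ 0.56   -0.1202 -0.2118] -86.91
[ 0.5601 -0.1203 -0.2115] -86.9
[ 0.5601 -0.1202 -0.2144] -84.69
[ 0.5602 -0.1202 -0.2132] -84.69
[ 0.5601 -0.1202 -0.2134] -84.69
[ 0.5601 -0.1203 -0.2146] -84.69
pocket [ 0.5602 -0.1203 -0.2109] shaft [0.5978 0.0557 0.    ]
(600, 792, 3)
```

View pics/fit.png

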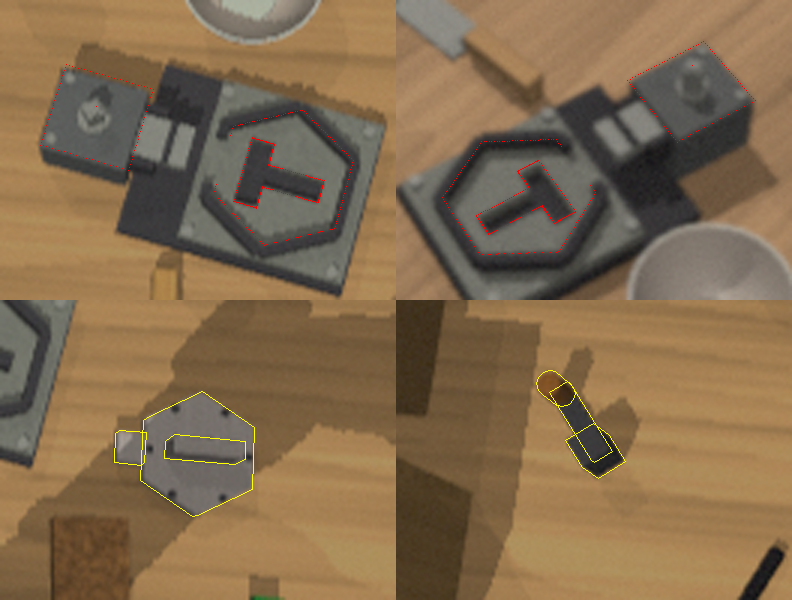

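The overlays agree with the picture: the insert and crank outlines match, and the hexagon, T and gearbox edges line up. The insert's nose points to +y at heading -0.02. Now I estimate the slot separately and grasp the insert.

```bash
cat >> h.py <<'E'
def quat(psi): return [0,float(np.cos(psi/2)),float(np.sin(psi/2)),0]
def st(msg=""):
    s=get_state(); print(msg,"t%.1f"%s["time"],"tcp",np.round(s["tcp_pos"],4).tolist(),"F",np.round(s["contact_force"],1).tolist(),"w%.4f"%s["width"],"j7 %.2f"%s["qpos"][6],flush=True); return s
try: PO=dict(np.load("pose.npz"))
except Exception: PO={}
E
python3 - <<'E'
from h import *
ims={n:cv2.imread(f"pics/{n}0.png") for n in C}
T=np.array([(-.032,.016),(-.011,.016),(-.011,-.038),(.011,-.038),(.011,.016),(.032,.016),(.032,.038),(-.032,.038)])
P=PO["pocket"]
# dark slot contrast inside vs ring outside, per camera
for ns in(("top",),("scene",),("top","scene")):
    def cost(d):
        q=(*place((d[0]*.001,d[1]*.001,0),P)[0][:2],P[2]+d[2]*.01); v=0
        for n in ns:
            g=cv2.resize(cv2.cvtColor(ims[n],cv2.COLOR_BGR2GRAY),None,fx=S,fy=S,interpolation=cv2.INTER_LINEAR)
            def poly(T):
                m=np.zeros(g.shape,np.uint8); cv2.fillPoly(m,[np.round((proj(n,place(np.c_[T,np.full(8,.03)],q))+.5)*S).astype(np.int32)],1); return m
            m=poly(T); r=cv2.dilate(m,np.ones((25,25)))-m
            v+=g[m>0].mean()-g[r>0].mean()
        return v
    r=minimize(cost,[0,0,0],method="Nelder-Mead",options=dict(initial_simplex=[[0,0,0],[2,0,0],[0,2,0],[0,0,2]],maxiter=120)); print(ns,r.x.round(2),round(r.fun,1))
q=PO["insert"]
for k in(1,-1):
    psi=q[2]+k*np.pi/2
    for nm,p,y in(("ins",(q[0],q[1],.2),psi),("pk",(*P[:2],.15),P[2]+k*np.pi/2)):
        j=ctrl.ik(list(p),quat(y)); print(k,nm,None if j is None else np.round(j,2))
s=place((0,.18,0),P)[0]; c=PO["crank"]
for k in range(2): 
    j=ctrl.ik([c[0],c[1],.15],quat(c[2]+k*np.pi)); print("crank",k,None if j is None else np.round(j,2))
for psi in np.arange(-3,3.2,.5):
    j=ctrl.ik([s[0],s[1],.2],quat(psi)); print("sh %.1f"%psi,None if j is None else np.round(j,1))
E
```

```text
('top',) [-0.1  -0.37  0.36] -46.6
('scene',) [ 2.34 -1.48  0.7 ] -46.3
('top', 'scene') [ 1.11 -0.33  0.11] -91.6
1 ins [ 0.95  0.52 -0.61  1.65  0.33  1.08  0.23]
1 pk [ 0.61  0.58 -0.71  1.75  0.44  0.98 -0.48]
-1 ins [ 0.47  0.47  0.15  1.66 -0.08  1.02 -2.52]
-1 pk [-0.46  0.77  1.15  1.77 -0.78  1.14 -2.41]
crank 0 [-0.14  0.72 -0.96  1.63  0.63  1.14 -2.17]
crank 1 [-0.04  0.83 -1.23  1.63  0.81  1.28  0.81]
sh -3.0 [ 0.5  0.7 -1.1  1.6  0.6  1.2  1. ]
sh -2.5 [ 0.5  0.7 -1.2  1.6  0.7  1.3  1.4]
sh -2.0 [ 0.5  0.7 -1.2  1.6  0.7  1.3  1.9]
sh -1.5 [-0.7  0.7  1.2  1.6 -0.7  1.2 -2.5]
sh -1.0 [ 0.1  0.5 -0.3  1.6  0.2  1.1 -2.9]
sh -0.5 [ 0.2  0.5 -0.5  1.6  0.3  1.1 -2.5]
sh 0.0 [ 0.3  0.5 -0.7  1.6  0.4  1.1 -2.1]
sh 0.5 [ 0.3  0.6 -0.7  1.6  0.4  1.1 -1.6]
sh 1.0 [ 0.3  0.6 -0.8  1.6  0.4  1.1 -1.1]
sh 1.5 [ 0.4  0.6 -0.9  1.6  0.5  1.2 -0.7]
sh 2.0 [ 0.4  0.6 -0.9  1.6  0.5  1.2 -0.2]
sh 2.5 [ 0.4  0.7 -1.   1.6  0.6  1.2  0.2]
sh 3.0 [ 0.5  0.7 -1.1  1.6  0.6  1.2  0.7]
```

Run:
```python
from h import *
q=PO["insert"]; P=PO["pocket"]
psi=q[2]+np.pi/2
ctrl.movep([q[0],q[1],.12],quat(psi)); st("above")
ctrl.movel([q[0],q[1],.034],max_speed=.12); st("down")
ctrl.close_gripper(30); s=st("closed")
ctrl.movel([q[0],q[1],.055],max_speed=.1); st("lift")
ctrl.movel([q[0],q[1],.13],max_speed=.2)
ctrl.movep([P[0],P[1],.13],quat(P[2]+np.pi/2)); st("over")
im,_=vision.grab_frame("top"); im2,_=vision.grab_frame("scene")
a=[cv2.resize(i[y:y+130,x:x+130],None,fx=3,fy=3,interpolation=cv2.INTER_CUBIC) for i,x,y in((im,280,140),(im2,200,180))]
cv2.imwrite("pics/over.png",np.hstack(a))
```

```text
above t2.5 tcp [0.48, -0.3366, 0.1202] F [-1.1, -0.1, 0.2] w0.0852 j7 0.17
down t3.3 tcp [0.4814, -0.3349, 0.0346] F [-0.3, -0.7, -0.2] w0.0857 j7 0.10
closed t4.0 tcp [0.4813, -0.3347, 0.0342] F [1.7, 0.5, 1.6] w0.0153 j7 0.10
lift t4.3 tcp [0.4808, -0.3347, 0.055] F [-0.5, 0.0, -4.5] w0.0156 j7 0.12
over t5.8 tcp [0.5593, -0.1213, 0.1288] F [-0.6, -0.4, -4.7] w0.0155 j7 -0.37
```

View pics/over.png

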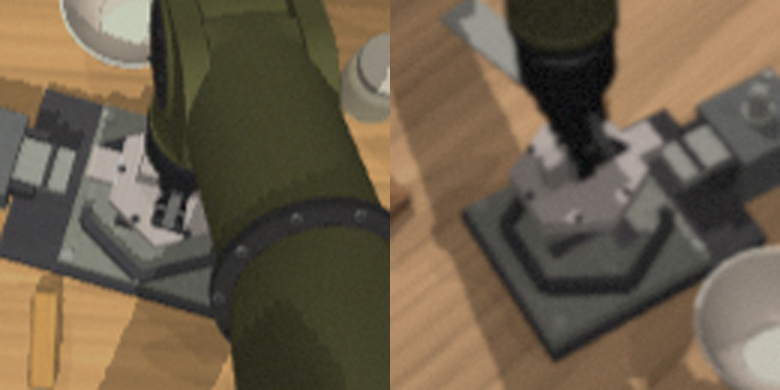

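The insert is held with its nose towards the gearbox (top crop, left side). Now lower it to contact and shuffle.

Run:
```python
from h import *
P=PO["pocket"]; psi=P[2]+np.pi/2
def go(dx,dy,z,v=.05,da=0):
    ctrl.movel(list(place((dx*.001,dy*.001,0),P)[0][:2])+[z],quat(psi+da),max_speed=v); return get_state()
go(1,-.3,.075,.15)
z=.068
while True:
    s=go(1,-.3,z)
    if s["contact_force"][2]>6 or z<.052: break
    z-=.002
st("contact z_cmd %.4f"%z)
pts=[(0,0)]
for r,n in((1.5,6),(3,10),(4.5,14)): pts+=[(r*np.cos(2*np.pi*k/n),r*np.sin(2*np.pi*k/n)) for k in range(n+1)]
zc=z; z0=get_state()["tcp_pos"][2]
for i,(a,b) in enumerate(pts):
    s=go(1+a,-.3+b,zc,.03); f=s["contact_force"]
    if i<4 or i%5==0: st("%d %.1f %.1f zc %.4f"%(i,a,b,zc))
    if s["tcp_pos"][2]<z0-.003 : break
    if f[2]<8 : 
        zc-=.001; 
    elif f[2]>22: zc+=.001
    if zc<z-.006: break
st("end %d %.1f %.1f zc %.4f"%(i,a,b,zc))
```

```text
contact z_cmd 0.0520 t8.7 tcp [0.5615, -0.1208, 0.0523] F [1.3, 0.5, -2.1] w0.0156 j7 -0.43
0 0.0 0.0 zc 0.0520 t8.9 tcp [0.5615, -0.1208, 0.0522] F [0.7, -0.0, 0.8] w0.0151 j7 -0.43
1 1.5 0.0 zc 0.0510 t9.2 tcp [0.5616, -0.1209, 0.052] F [-6.0, 1.2, 12.2] w0.0155 j7 -0.43
2 0.8 1.3 zc 0.0510 t9.4 tcp [0.5616, -0.1209, 0.052] F [-4.5, -3.1, 10.7] w0.0154 j7 -0.44
3 -0.7 1.3 zc 0.0510 t9.7 tcp [0.5615, -0.1208, 0.052] F [-0.1, -3.7, 6.5] w0.0153 j7 -0.44
5 -0.8 -1.3 zc 0.0500 t10.2 tcp [0.5616, -0.1209, 0.052] F [-0.9, 3.2, 15.9] w0.0155 j7 -0.43
10 0.9 2.9 zc 0.0510 t11.4 tcp [0.5628, -0.1204, 0.052] F [-1.7, -4.4, 10.3] w0.0152 j7 -0.44
15 -0.9 -2.9 zc 0.0500 t12.7 tcp [0.5623, -0.1202, 0.052] F [1.7, 8.0, 12.7] w0.0153 j7 -0.43
20 4.1 2.0 zc 0.0510 t13.9 tcp [0.5634, -0.1206, 0.052] F [-10.3, -1.4, 15.5] w0.0153 j7 -0.44
25 -4.1 2.0 zc 0.0500 t15.2 tcp [0.562, -0.1192, 0.0522] F [6.4, -3.4, 9.0] w0.0156 j7 -0.44
30 1.0 -4.4 zc 0.0500 t16.4 tcp [0.5612, -0.1209, 0.052] F [-7.3, 11.2, 20.8] w0.0155 j7 -0.43
end 33 4.5 -0.0 zc 0.0510 t17.2 tcp [0.5632, -0.1214, 0.052] F [-12.0, 0.8, 16.5] w0.0155 j7 -0.43
```

The key dropped in on the first descent: TCP z is 0.052, the home height, and it is laterally constrained. Centre, release and move to the crank, with a check picture on the way.

Run:
```python
from h import *
P=PO["pocket"]; c=PO["crank"]
def go(dx,dy,z,v=.05): ctrl.movel(list(place((dx*.001,dy*.001,0),P)[0][:2])+[z],max_speed=v)
go(1.2,-.3,.051); st("pressed")
ctrl.ungrasp(); st("open")
go(1.2,-.3,.13,.2)
ctrl.movep([c[0],c[1],.16],quat(c[2])); st("above crank")
ims={n:vision.grab_frame(n)[0] for n in C}
for n,p in(("top",(335,208)),("scene",(262,252))):
    r=[k for k in models.masks_of(n,"insert") if np.hypot(*(np.array(k["point"])-p))<25]; print(n,[(k["point"],k["p"],k["mask"].sum()) for k in r])
    if r:
        qf,f=fit({n:r[0]["mask"]},INS,[P.copy()],z0=.018); print(n,qf.round(4),"cost %.3f"%f, "proud cost %.3f"%fit({n:r[0]["mask"]},INS,[P.copy()],z0=.03)[1])
sh=place((0,.18,.106),P); row=[]
for n in C:
    u=proj(n,sh)[0]; x,y=np.round(u).astype(int)
    row.append(cv2.resize(ims[n][y-16:y+17,x-16:x+17],(396,396),interpolation=cv2.INTER_CUBIC))
b=[cv2.resize(ims[n][y:y+66,x:x+132],(396,198),interpolation=cv2.INTER_CUBIC) for n,x,y in(("scene",210,210),("top",250,170))]
cv2.imwrite("pics/shaft.png",np.vstack([np.hstack(row),np.hstack(b)]))
```

```text
pressed t17.4 tcp [0.5615, -0.1209, 0.052] F [-2.5, -0.2, 9.2] w0.0156 j7 -0.43
open t18.1 tcp [0.5612, -0.1208, 0.0509] F [0.0, -0.1, -0.2] w0.0854 j7 -0.43
above crank t20.4 tcp [0.4943, 0.3678, 0.1596] F [0.1, -0.4, -0.3] w0.0855 j7 -1.79
top [([331.2, 206.4], 0.96, np.int64(1270))]
top [ 0.5626 -0.1203 -0.1928] cost 0.035 proud cost 0.034
scene [([268.0, 251.8], 0.69, np.int64(1328))]
scene [ 0.5606 -0.1209 -0.2059] cost 0.049 proud cost 0.052
```

View pics/shaft.png

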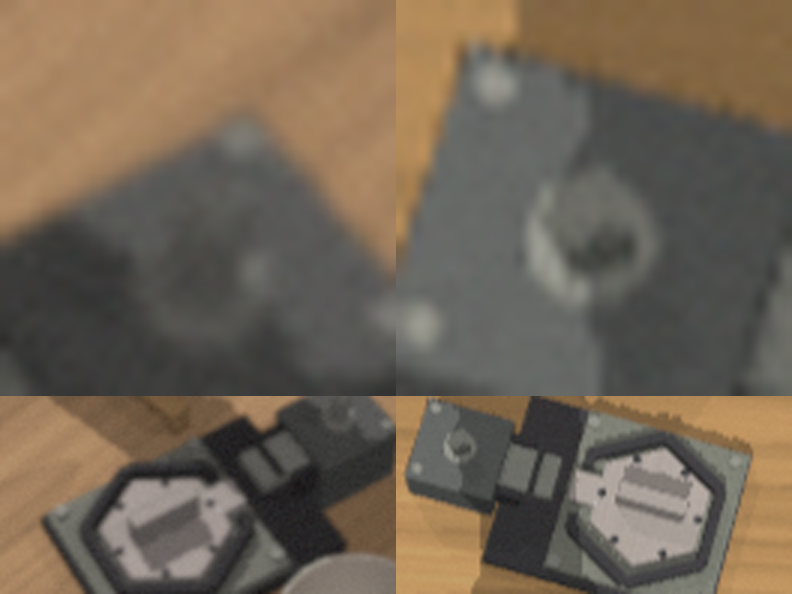

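The insert sits flush in the recess with its nose in the gap (bottom crops). The shaft's heading is too small to read (top crops), so I'll find it by turning under light pressure. Grasp the crank.

Run:
```python
from h import *
P=PO["pocket"]; c=PO["crank"]; s=place((0,.18,0),P)[0]
ctrl.movel([c[0],c[1],.022],quat(c[2]),max_speed=.15); st("down")
ctrl.close_gripper(70); st("closed")
ctrl.movel([c[0],c[1],.05],max_speed=.1); st("lift")
ctrl.movel([c[0],c[1],.17],max_speed=.25)
ctrl.movep([s[0],s[1],.17],quat(.91)); st("over shaft")
ims={n:vision.grab_frame(n)[0] for n in C}
M={}
for n in C:
    u=proj(n,[[s[0],s[1],.16]])[0]
    r=[k for k in models.masks_of(n,"knob_mid")]
    print(n,u.round(),[(np.round(k["point"]).tolist(),round(k["p"],2),int(k["mask"].sum())) for k in r], "pred knob",proj(n,[[s[0]+.07*np.cos(.91),s[1]+.07*np.sin(.91),.148+.036]]).round(1))
row=[]
for n in C:
    u=proj(n,[[s[0],s[1],.14]])[0].round().astype(int); row.append(cv2.resize(ims[n][u[1]-50:u[1]+50,u[0]-50:u[0]+50],(400,400),interpolation=cv2.INTER_CUBIC))
cv2.imwrite("pics/crank.png",np.hstack(row))
```

```text
down t21.7 tcp [0.494, 0.3696, 0.0228] F [0.4, -0.1, 0.0] w0.0850 j7 -1.86
closed t22.3 tcp [0.4937, 0.3694, 0.0225] F [-0.9, 0.5, 5.4] w0.0292 j7 -1.86
lift t22.7 tcp [0.4936, 0.369, 0.0499] F [-0.5, -1.3, -4.1] w0.0289 j7 -1.84
over shaft t24.6 tcp [0.5974, 0.0577, 0.1695] F [0.6, 0.1, -3.6] w0.0292 j7 -1.03
scene [323. 196.] [([342.0, 194.0], 0.68, 494)] pred knob [[351.4 187.8]]
top [271. 177.] [] pred knob [[250.2 156.9]]
```

View pics/crank.png

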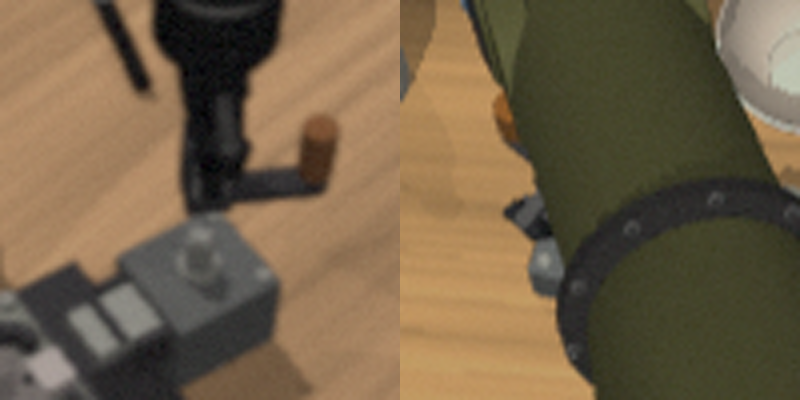

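Run:
```python
from h import *
im,d=vision.grab_frame("scene"); s=get_state(); p=np.array(s["tcp_pos"]); q=s["eef_rot"]; psi=2*np.arctan2(q[2],q[1]); print("psi",psi,q)
hsv=cv2.cvtColor(im,cv2.COLOR_BGR2HSV).astype(int); u=proj("scene",[[p[0]+.045,p[1]+.055,.18]])[0].round().astype(int); print(u)
K=prism(circ(.07,0,.012),.014,.058); q3=[p[0],p[1],psi]
m=np.zeros((420,560),np.uint8); h=cv2.convexHull(proj("scene",place(K,q3,p[2]-.0225)).astype(np.float32)); print("pred knob box",h[:,0].min(0),h[:,0].max(0))
x,y=u; 
w=im[y-18:y+19,x-18:x+19].astype(int); R=(w[...,2]-w[...,0]); 
# knob: redder than wood -> ratio
rat=w[...,2]/(w[...,1]+1.); mk=((rat>1.45)).astype(np.uint8); n,l,stt,cen=cv2.connectedComponentsWithStats(mk); 
k=1+np.argmax(stt[1:,4]); print("obs box",stt[k,:2]+[x-18,y-18],stt[k,:2]+stt[k,2:4]+[x-18,y-18],"area",stt[k,4])
A=prism(rect(.06,.08,-.01,.01),0,.01); h=proj("scene",place(A,q3,p[2]-.0225)); print("arm end",h.min(0),h.max(0))
b=cv2.resize(im[y-30:y+30,x-50:x+30],None,fx=8,fy=8,interpolation=cv2.INTER_CUBIC)
for P in CRK: cv2.polylines(b,[np.round((cv2.convexHull(proj("scene",place(P,q3,p[2]-.0225)).astype(np.float32))[:,0]+.5-[x-50,y-30])*8).astype(np.int32)],True,(0,255,255),1)
cv2.imwrite("pics/held.png",b)
```

```text
psi 0.911985681798142 [-1.36737472e-04  8.97824254e-01  4.40353920e-01  1.22307828e-04]
[352 189]
pred knob box [346.16736 178.14954] [357.29797 196.73201]
obs box [348 181] [357 196] area 74
arm end [345.73783212 190.78541281] [355.28915794 199.95008348]
```

View pics/held.png

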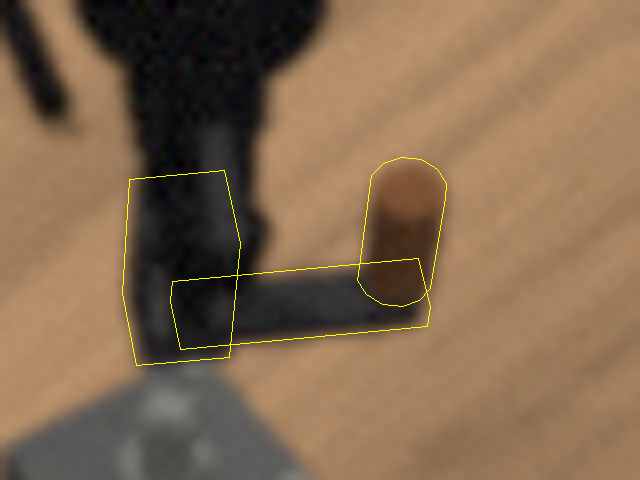

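The held crank matches the predicted outline within about a pixel. Now lower it and search.

```bash
cat > fitcrank.py <<'E'
from h import *
P=PO["pocket"]; s0=place((0,.18,0),P)[0][:2]
OFF=.0225
def go(dx,dy,z,psi,v=.06):
    ctrl.movel([s0[0]+dx*.001,s0[1]+dy*.001,z],quat(psi),max_speed=v); return get_state()
low=lambda s:s["tcp_pos"][2]-OFF-.074   # height of crank over collar
psi=.91; go(0,0,.140,psi,.15)
z=.131; s=None
while z>.1:
    s=go(0,0,z,psi)
    if s["contact_force"][2]>5: break
    z-=.0015
st("contact h %.4f"%low(s))
h0=low(s); best=(h0,0,0)
# lateral + rotation search at light pressure
pts=[(0,0)]+[(r*np.cos(2*np.pi*k/n),r*np.sin(2*np.pi*k/n)) for r,n in((1.5,5),(3,8)) for k in range(n)]
sweep=[.0,.22,.44,.22,0,-.22,-.44,-.22]
done=False; t0=get_state()["time"]
for i,(a,b) in enumerate(pts):
    for d in sweep if i==0 else (0,):
        s=go(a,b,z,psi+d); f=s["contact_force"][2]
        if f<6: z-=.0015
        elif f>20: z+=.0015
        if i==0 or i%3==0: st("%.1f %.1f d%.2f zc%.4f h%.4f"%(a,b,d,z,low(s)))
        if low(s)<.022: done=True; break
    if done or s["time"]-t0>7: break
st("done %s h %.4f at %.1f %.1f d %.2f"%(done,low(s),a,b,d))
E
python3 fitcrank.py
```

```text
contact h 0.0284 t26.7 tcp [0.5983, 0.056, 0.1249] F [-3.4, -0.3, 9.8] w0.0290 j7 -1.05
0.0 0.0 d0.00 zc0.1235 h0.0284 t27.0 tcp [0.5983, 0.0559, 0.1249] F [-2.5, -1.2, 9.6] w0.0293 j7 -1.05
0.0 0.0 d0.22 zc0.1235 h0.0284 t27.3 tcp [0.5989, 0.0572, 0.1249] F [-1.5, 2.2, 7.6] w0.0294 j7 -0.87
0.0 0.0 d0.44 zc0.1220 h0.0283 t27.7 tcp [0.5991, 0.0572, 0.1248] F [-1.1, 1.7, 5.5] w0.0289 j7 -0.69
0.0 0.0 d0.22 zc0.1220 h0.0272 t28.1 tcp [0.5982, 0.0567, 0.1237] F [-4.6, 0.9, 12.8] w0.0290 j7 -0.87
0.0 0.0 d0.00 zc0.1220 h0.0272 t28.4 tcp [0.5975, 0.0568, 0.1237] F [-5.9, 1.5, 13.6] w0.0290 j7 -1.05
0.0 0.0 d-0.22 zc0.1220 h0.0270 t28.8 tcp [0.5972, 0.0566, 0.1235] F [-6.3, 1.0, 13.3] w0.0291 j7 -1.23
0.0 0.0 d-0.44 zc0.1220 h0.0270 t29.2 tcp [0.5969, 0.0561, 0.1235] F [-7.4, -0.2, 15.2] w0.0293 j7 -1.41
0.0 0.0 d-0.22 zc0.1220 h0.0271 t29.5 tcp [0.5981, 0.0572, 0.1236] F [-3.7, 2.8, 11.8] w0.0291 j7 -1.23
-1.2 0.9 d0.00 zc0.1220 h0.0274 t30.4 tcp [0.5982, 0.0579, 0.1239] F [-1.2, 1.5, 9.4] w0.0296 j7 -1.05
3.0 0.0 d0.00 zc0.1220 h0.0270 t31.2 tcp [0.599, 0.058, 0.1235] F [-9.9, 3.7, 16.6] w0.0293 j7 -1.05
-2.1 2.1 d0.00 zc0.1220 h0.0273 t31.9 tcp [0.5979, 0.058, 0.1238] F [0.7, -1.3, 7.6] w0.0288 j7 -1.06
-0.0 -3.0 d0.00 zc0.1220 h0.0271 t32.7 tcp [0.5978, 0.0568, 0.1236] F [-4.2, 6.8, 11.5] w0.0293 j7 -1.05
done False h 0.0270 at 2.1 -2.1 d 0.00 t32.9 tcp [0.5982, 0.057, 0.1235] F [-9.8, 6.9, 16.3] w0.0292 j7 -1.05
```

Crank is captive on the top steps (h≈27–28 mm); now finer angles with a small dither about the felt centre.

```bash
cat > fit2.py <<'E'
exec(open("fitcrank.py").read().split("psi=.91")[0])
import sys
z=.1225; t0=get_state()["time"]; done=False
for d in [.1,.25,.4,.5,.3,0,-.15,-.3,-.45]:
    hs=[]
    for k in range(4):
        a=(k%4)*np.pi/2; s=go(0+1.3*np.cos(a),1+1.3*np.sin(a),z,.91+d,.08); hs.append(low(s)*1e3); f=s["contact_force"]
        if f[2]<7: z-=.001
        elif f[2]>18: z+=.001
        if low(s)<.0245: done=True;break
    print("%.2f"%d,np.round(hs,1),np.round(f,1),"zc %.4f"%z,"Mz",np.round(s["wrist_torque"],2),flush=True)
    if done or s["time"]-t0>9: break
st("done %s"%done)
E
python3 fit2.py
```

```text
0.10 [27.2 27.3 27.4 27.1] [-5.1  4.1 15.3] zc 0.1215 Mz [ 0.91  1.41 -0.03]
0.25 [27.  27.3 27.4 27.3] [-4.4  4.2  9.4] zc 0.1225 Mz [1.02 1.05 0.  ]
0.40 [27.3 27.4 27.5 27.2] [-4.5  4.  15.6] zc 0.1215 Mz [ 0.86  1.42 -0.01]
0.50 [27.1 27.4 27.5 27.2] [-5.4  3.5 15.8] zc 0.1215 Mz [ 0.81  1.42 -0.04]
0.30 [27.  27.1 27.2 27.1] [-5.5  3.6 16.2] zc 0.1215 Mz [0.57 1.34 0.01]
0.00 [26.8 26.8 26.9 26.9] [-5.5  1.3 15.4] zc 0.1215 Mz [ 0.37  1.61 -0.01]
-0.15 [26.7 26.7 26.8 26.7] [-5.7  0.5 14.6] zc 0.1215 Mz [0.17 1.66 0.08]
-0.30 [26.8 25.7 24.3] [ 0.1  0.9 -4.4] zc 0.1205 Mz [ 0.2   0.13 -0.02]
done True t41.2 tcp [0.5962, 0.0569, 0.1208] F [0.1, 0.9, -4.4] w0.0290 j7 -1.30
```

It dropped in at psi≈0.61. Push it down.

Run:
```python
exec(open("fitcrank.py").read().split("psi=.91")[0])
dx,dy=(.5962-s0[0])*1e3,(.0569-s0[1])*1e3
for z in (.118,.112,.105,.098,.0955):
    s=go(dx,dy,z,.61,.08); f=s["contact_force"]; print("%.4f h %.4f"%(z,low(s)),np.round(f,1),np.round(s["tcp_pos"][:2],4))
    if f[2]>25: break
st()
```

```text
0.1180 h 0.0211 [ 0.4  1.6 -4.8] [0.5962 0.0569]
0.1120 h 0.0150 [ 0.7  1.4 -5.6] [0.5962 0.057 ]
0.1050 h 0.0079 [ 1.4  1.  -5.1] [0.5961 0.057 ]
0.0980 h 0.0009 [ 0.6  1.9 -6.3] [0.5961 0.057 ]
0.0955 h 0.0000 [-2.1  1.8  3.5] [0.5962 0.0571]
 t42.4 tcp [0.5962, 0.0571, 0.0965] F [-2.1, 1.8, 3.5] w0.0294 j7 -1.31
```

The crank is fully on, within 0.1 mm of the collar. Now take the knob and wind.

Run:
```python
from h import *
c=np.array(get_state()["tcp_pos"][:2]); a0=.61
ctrl.ungrasp(); st("open")
ctrl.movel([*c,.155],max_speed=.25)
k=lambda a,r=.07:c+r*np.array([np.cos(a),np.sin(a)])
ctrl.movel([*k(a0),.155],quat(a0),max_speed=.25)
ctrl.movel([*k(a0),.098],max_speed=.15); st("at knob")
ctrl.close_gripper(25); s=st("gripped")
N=18; n=int(2*N*1.02)+1; mx=0
for i in range(1,n+1):
    ctrl.movel([*k(a0-i*2*np.pi/N),.098],quat(a0),max_speed=.16); s=get_state(); f=np.linalg.norm(s["contact_force"]); mx=max(mx,f)
    if i%6==0: st("%d %.2f rad"%(i,i*2*np.pi/N)); 
    if f>60 or s["width"]<.015 or s["time"]>64: print("STOP",i,f); break
st("end max F %.1f"%mx)
```

```text
open t43.0 tcp [0.5962, 0.0568, 0.0954] F [-0.3, 0.8, 0.4] w0.0851 j7 -1.31
at knob t44.4 tcp [0.6534, 0.0966, 0.0983] F [0.6, -0.3, 0.9] w0.0853 j7 -1.34
gripped t44.9 tcp [0.6538, 0.0973, 0.0983] F [0.7, -0.3, 1.3] w0.0232 j7 -1.34
6 2.09 rad t46.7 tcp [0.6036, -0.0133, 0.1001] F [-0.5, -3.7, 11.9] w0.0231 j7 -1.20
12 4.19 rad t48.5 tcp [0.5311, 0.0894, 0.0987] F [-8.4, 4.6, 12.6] w0.0230 j7 -1.39
18 6.28 rad t50.3 tcp [0.6534, 0.0961, 0.0983] F [-2.8, -1.7, 6.0] w0.0235 j7 -1.35
24 8.38 rad t52.1 tcp [0.603, -0.0127, 0.0995] F [-0.6, -1.8, 8.6] w0.0235 j7 -1.20
30 10.47 rad t53.9 tcp [0.5318, 0.0895, 0.0987] F [-5.5, 3.6, 10.8] w0.0230 j7 -1.40
36 12.57 rad t55.7 tcp [0.6535, 0.0962, 0.0982] F [-2.2, -2.1, 6.1] w0.0231 j7 -1.35
end max F 19.8 t56.0 tcp [0.6631, 0.0744, 0.0981] F [-3.0, -0.9, 5.0] w0.0232 j7 -1.31
```

Run:
```python
from h import *
ctrl.ungrasp(); p=get_state()["tcp_pos"]
ctrl.movel([p[0],p[1],.2],max_speed=.2)
ctrl.movep([.42,.25,.25],quat(.61)); st("clear")
im={n:vision.grab_frame(n)[0] for n in C}
b=[cv2.resize(im[n][y:y+100,x:x+133],(399,300),interpolation=cv2.INTER_CUBIC) for n,x,y in(("scene",220,165),("top",225,145))]
cv2.imwrite("pics/end.png",np.hstack(b))
P=PO["pocket"]
for n in C:
    sh=place((0,.18,.08),P); r=[k for k in models.masks_of(n,"crank") if np.hypot(*(np.array(k["point"])-proj(n,sh)[0]))<30]
    if r: q,f=fit({n:r[0]["mask"]},CRK,[[*sh[0][:2],a] for a in(0,.3,.6)],z0=.074); print(n,q.round(4),round(f,3),"shaft est",sh[0][:2].round(4))
```

```text
clear t58.5 tcp [0.4213, 0.2491, 0.2496] F [-1.1, 0.7, 0.2] w0.0850 j7 -1.69
scene [0.5963 0.0582 0.2212] 0.101 shaft est [0.5978 0.0557]
top [0.5963 0.0589 0.2423] 0.081 shaft est [0.5978 0.0557]
```

View pics/end.png

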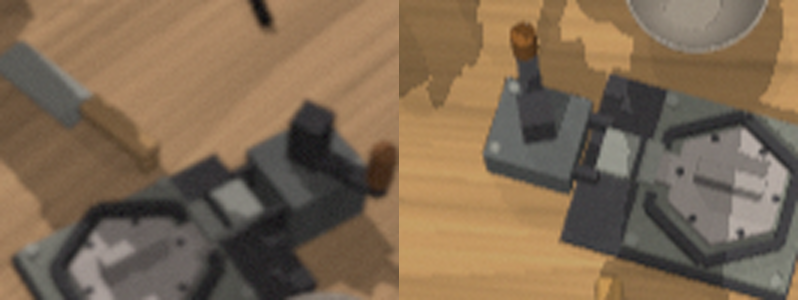

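The crank is on the shaft, at heading about 0.23 as wound. I'll check the keeper against projected outlines.

Run:
```python
from h import *
P=PO["pocket"]; im0=cv2.imread("pics/top0.png"); im,d=vision.grab_frame("top"); o=[]
for I,tr in((im0,.0014),(im,.0258)):
    x,y,k=262,165,7
    b=cv2.resize(I[y:y+55,x:x+55],None,fx=k,fy=k,interpolation=cv2.INTER_CUBIC)
    for Y,col in((.089-tr,(0,0,255)),(.089,(0,255,255))):
        l=proj("top",place([(-.02,Y,.061),(.02,Y,.061)],P)); cv2.polylines(b,[np.round((l+.5-[x,y])*k).astype(np.int32)],False,col,1)
    l=proj("top",place(np.c_[np.array(rect(-.014,.014,.05,.075)),np.full(4,.046)],P)); cv2.polylines(b,[np.round((l+.5-[x,y])*k).astype(np.int32)],True,(0,255,0),1)
    o.append(b)
cv2.imwrite("pics/keep.png",np.hstack(o))
print([(np.round(r["point"]).tolist(),round(r["p"],2),int(r["mask"].sum())) for r in models.masks_of("top","keeper")])
```

```text
[([302.0, 196.0], 0.68, 311)]
```

View pics/keep.png

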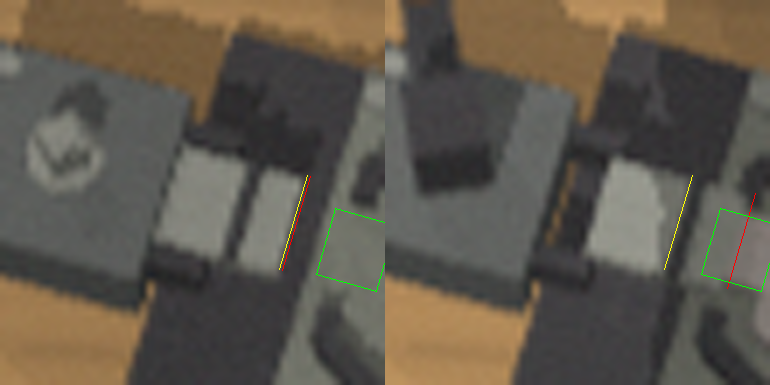

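The keeper's groove and rear end moved about 9 px (roughly 25 mm), and its front now covers the nose up to the predicted red line. Hand in.

```bash
python3 -c "
from h import *
st(); print(ticket.close_job()); st()"
```

```text
t58.8 tcp [0.4206, 0.2496, 0.2497] F [-0.7, -0.7, 0.6] w0.0855 j7 -1.69
the job is handed in; nothing more can be done
None
the job is handed in; nothing more can be done
```

The job is handed in at 58.8 s of the allowed 72 s, and as far as I can check all three steps are met. No verdict is reported.

- **Insert:** I set the grey insert in the recess, nose to the gearbox, and left the green look-alike alone. The key dropped on the first descent, to within 0.5 mm of the expected home height, and the insert was then held sideways. It looks flush in the pictures, but fitting its outline could not tell home from 12 mm proud.
- **Crank:** It needed a turning search of about 15 s on the shaft. It then slid down to within about 0.1 mm of the collar, by tool height. The final picture fits put it within about 3.5 mm of my camera estimate of the shaft, roughly the camera error, though the limit is 5 mm. The position felt by the arm agreed to about 2 mm.
- **Winding:** I turned the knob 12.9 rad clockwise, with at most 20 N on the tool. The crank's final heading is about 0.23 rad against 0.26 commanded, so the shaft should stand near 13.7 rad (11.6 needed).
- **Keeper:** In the last picture it has moved about 25 mm and covers the nose. That picture was partly in shadow, so this figure comes mainly from a groove on the keeper and its rear end.
- **Bystanders:** I saw no sign that any had moved, but I did not measure each one at the end.

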